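Put the titration oddments back where they belong

ROBOT

A 6-joint arm with a two-finger parallel gripper is mounted at the origin on the work surface. World frame = base frame: x ahead of the robot, y to its left, z up, the work surface at z = 0. Lengths are in m, angles in rad, forces in N, time in s.
With the tool pointing down it reaches from about 0.35 to 0.975 m from the base axis. Payload 4.9 kg.
Tool frame: the origin (TCP) lies between the finger pads; the fingertips stand 22 mm ahead of it and the grasp point (between the pads) lies 3 mm ahead of it; z points along the fingers, y is the line along which they close (so a half turn about z gives the same grasp; the last joint's range is limited). The gripper opens to 85 mm and grips with 20 to 120 N. Pads are 22 mm wide; open, the fingers measure 114 mm over their backs; the gripper's body (76 mm by 85 mm) begins 54 mm behind the grasp point. The pads swing forward as they close: fully open they stand 13 mm farther back than shut.
Start: joints at [1.024, 0.053, 1.613, -0, 1.476, -0.119], TCP at [0.259, 0.569, 0.253] pointing down, gripper open.
Joint ranges: [-3.01, 3.01], [-1.01, 2.22], [0.06, 2.58], [-1.02, 4.17], [0.09, 2.62], [-3.14, 3.14]. Speed limits (rad/s): [2.57, 2.57, 3.14, 3.14, 3.14, 3.14].

INTERFACE

Orientations are given as a unit quaternion [w, x, y, z].
In Python, from plant import state, grab_frame, get_calibration, job_done, recognise, regions_of gives the robot as it stands.
- The arm moves only by the tool apply_moves, never from a script. Its argument "targets" is a list of rows, each an object with "translation": the shift along the tool's x, y, z normalised to -1 to 1, where 1 is 100 mm, a list of three; "twist": the turn about the tool's z normalised to -1 to 1, where 1 is 0.1 rad; "hand": the opening, from 0 (shut) to 1 (fully open). A call has 1 to 8 rows; each row shifts and turns the commanded pose from where the row before left it, along the tool's axes as they then stand; what a row does not reach is not made up. A row lasts 1/10 s, in which the tool goes at most 50 mm and 8.59 degrees, less where a joint would pass 70% of its speed; a pose out of reach is approached as far as the arm can. A call with a number of a shift or a turn outside -1 to 1 is refused whole. A call with a gripper value outside its range is refused whole. The fingers move at their own pace and stop on an object; the grip force is fixed at half the most. Time passes only in rows, so rows that do not move let the fingers close. It gives the time, the measured TCP pose, the force, the opening and the grip force at its end, in the units of the state.
- state(): the state, without advancing time (a new reading comes with each control period).
- grab_frame(name): name is "scene" or "side" or "wrist"; returns the picture (400x640x3 uint8, red, green, blue); there is no depth.
- get_calibration(name): a dict with "camera_matrix" (3x3 intrinsics, pixels), "D" ([k1, k2, p1, p2, k3] as OpenCV has them; the pictures are not rectified), "pose" (4x4, takes a point from camera to world coordinates). Camera axes: x right, y up, looking along -z (the intrinsics and any distortion apply to the point x, -y, -z); pixel columns grow to the right and rows downward; lengths in m; the calibration is good to about 2 mm. A picture is of the moment at which its call begins: read the wrist's pose just before it. get_calibration takes no time and is no camera call; for the wrist camera it gives the pose at the moment of the call.
- job_done(): hands the job in; it is judged then, once.
Trained networks look in the newest picture that a camera, given by its name, has taken for a name from the list of things; names that differ only in an ending like _2 or _b are one class to them, and where a whole thing is asked for, a point or a joint stands for the part that bears it (a point fixed in the world has none). Each returns a list of dicts, best first, with "score" (0 to 1); they miss things now and then, are a little off and sometimes report something else, mostly with a low value. They report only what shows in the picture. A call takes as long as a camera call.
- recognise(camera, query): "point" ([x, y, z] in m, in world coordinates, good to about 4 mm: the middle of the surface that is visible of it).
- regions_of(camera, query): "pixels" (400x640 bool, what is visible of it).
The state is a dict: "time": time; "joint_pos": joint angles; "joint_vel": joint speeds; "joint_efforts": joint torques, N m; "tool_pos": TCP position; "tool_rot": TCP orientation; "contact_force": force on the tool from outside, world axes, zero at the start; "ft_torque": the same for the moment, N m; "gripper_width": opening from 0.0 (shut) to 1.0 (fully open); "grasp_force": force on a finger pad.
Only numpy, scipy, OpenCV 4.12 (cv2) and the standard library are available. Lean on these libraries where they do the work, as an engineer would, in place of code of your own. Each camera call takes 0.05 s, during which the arm holds its last target. There are 200 camera calls.

TASK

The titration is over, so please clear the bench: stand the two amber dropper bottles in the wells of the wooden block, one to a well, put both loose rubber stoppers in the tray that already has a stopper in it, and the loose bosshead in the tray that already has a bosshead. Set each one down, do not drop it, so that it ends the same way up as it is now and flat on the floor of its tray or well, not on a rim or on another piece. Do not shove or tip over the stopper and the bosshead that are already in the trays.

Things in the scene. Friction and masses are not known exactly. Their poses are not given: they have to be found in the camera images.
- bottle_a_mid (a point): Amber glass 30 ml dropper bottle standing on the bench: body 33 mm in diameter and straight from the base to 52 mm up, then a shoulder, a black screw cap 21 mm wide and a rubber teat; 80 mm tall in all, 55 g. The point is on its axis half-way up, 40 mm above its base; z up. Its mate is identical.
- bottle_b_mid (a point): Amber glass 30 ml dropper bottle standing on the bench: body 33 mm in diameter and straight from the base to 52 mm up, then a shoulder, a black screw cap 21 mm wide and a rubber teat; 80 mm tall in all, 55 g. The point is on its axis half-way up, 40 mm above its base; z up. Its mate is identical.
- stopper_a_mid (a point): Solid dark rubber stopper (a tapered bung) standing on its broad end: 40 mm across at the foot, 34 mm at the top, 36 mm tall, 50 g. The point is on its axis half-way up, 18 mm above its base; z up. Loose on the bench, to be put away.
- stopper_b_mid (a point): Solid dark rubber stopper (a tapered bung) standing on its broad end: 40 mm across at the foot, 34 mm at the top, 36 mm tall, 50 g. The point is on its axis half-way up, 18 mm above its base; z up. Loose on the bench, to be put away.
- bosshead_mid (a point): The loose bosshead: a right-angle clamp holder of cast aluminium with a brass thumbscrew at each end, lying flat. The cast bar is 24 mm wide (x), 68 mm long (y) and 30 mm tall; the thumbscrews run out along +y and -y to 110 mm over all. The solid middle of the bar is 22 mm long, with an open jaw on either side of it; 150 g. The point is at the middle of the bar, 15 mm above its underside; y along the bar, z up. 
- stopper_tray: Shallow grey open tray fixed to the bench, 146 mm (x) by 156 mm (y) outside and 28 mm tall, walls and floor 4 mm thick. Origin under its centre at bench level; x from its front to its back, y along its long side, z up. It is the one that already holds a rubber stopper, about 44 mm behind the centre (+x); the rest of its floor is free.
- bosshead_tray: Shallow grey open tray fixed to the bench, 146 mm (x) by 156 mm (y) outside and 28 mm tall, walls and floor 4 mm thick. Origin under its centre at bench level; x from its front to its back, y along its long side, z up. It is the one that already holds a bosshead, which lies along y about 44 mm behind the centre (+x); the rest of its floor is free.
- bottle_stand: Plain wooden block fixed to the bench, 80 mm (x) by 156 mm (y) and 20 mm tall, with two empty round wells 51 mm in diameter and 12 mm deep (their floor is 8 mm above the bench), centred 38 mm either side of the middle along y. Origin under its centre at bench level; z up.
- stored_stopper_mid (a point): Solid dark rubber stopper (a tapered bung) standing on its broad end: 40 mm across at the foot, 34 mm at the top, 36 mm tall, 50 g. The point is on its axis half-way up, 18 mm above its base; z up. This one already stands, loose, in the stopper tray and is to stay there.
- stored_bosshead_mid (a point): The bosshead that already lies, loose, in its tray and is to stay there: a right-angle clamp holder of cast aluminium with a brass thumbscrew at each end, lying flat. The cast bar is 24 mm wide (x), 68 mm long (y) and 30 mm tall; the thumbscrews run out along +y and -y to 110 mm over all. The solid middle of the bar is 22 mm long, with an open jaw on either side of it; 150 g. The point is at the middle of the bar, 15 mm above its underside; y along the bar, z up. 

How it is judged:
At the end, for the whole second after the job is handed in: Bottles in the wells (middle < 53 mm up), loose stoppers in the stored stopper's tray (middle < 28 mm), loose bosshead in the stored bosshead's tray (middle < 25 mm), all within 0.15 rad of upright, released, at rest; the stored two upright and within 25 mm of their start (x of bottle_a_mid in the frame of bottle_stand between -0.04 and 0.04 m and y of bottle_a_mid in the frame of bottle_stand between -0.078 and 0.078 m and z of bottle_a_mid in the frame of bottle_stand between 0 and 0.053 m and angle between each of bottle_a_mid, bottle_b_mid, stopper_a_mid, stopper_b_mid, bosshead_mid, stored_stopper_mid, stored_bosshead_mid's own z axis and vertical below 0.15 rad and linear speed of each of bottle_a, bottle_b, stopper_a, stopper_b, bosshead below 0.02 m/s and angular speed of each of bottle_a, bottle_b, stopper_a, stopper_b, bosshead below 0.2 rad/s and x of bottle_b_mid in the frame of bottle_stand between -0.04 and 0.04 m and y of bottle_b_mid in the frame of bottle_stand between -0.078 and 0.078 m and z of bottle_b_mid in the frame of bottle_stand between 0 and 0.053 m and x of stopper_a_mid in the frame of stopper_tray between -0.069 and 0.069 m and y of stopper_a_mid in the frame of stopper_tray between -0.074 and 0.074 m and z of stopper_a_mid in the frame of stopper_tray between 0 and 0.028 m and x of stopper_b_mid in the frame of stopper_tray between -0.069 and 0.069 m and y of stopper_b_mid in the frame of stopper_tray between -0.074 and 0.074 m and z of stopper_b_mid in the frame of stopper_tray between 0 and 0.028 m and x of bosshead_mid in the frame of bosshead_tray between -0.069 and 0.069 m and y of bosshead_mid in the frame of bosshead_tray between -0.074 and 0.074 m and z of bosshead_mid in the frame of bosshead_tray between 0 and 0.025 m and distance of each of stored_stopper_mid, stored_bosshead_mid from where it was at the start of the episode below 0.025 m); the robot touches nothing.
It fails at once if a bottle, stopper or bosshead is dropped: it falls faster than 0.9 m/s (a fall of about 40 mm) with no finger touching it ((linear speed of bottle_a above 0.9 m/s and contact force between the fingers and bottle_a below 0.05 N) or (linear speed of bottle_b above 0.9 m/s and contact force between the fingers and bottle_b below 0.05 N) or (linear speed of stopper_a above 0.9 m/s and contact force between the fingers and stopper_a below 0.05 N) or (linear speed of stopper_b above 0.9 m/s and contact force between the fingers and stopper_b below 0.05 N) or (linear speed of bosshead above 0.9 m/s and contact force between the fingers and bosshead below 0.05 N)).
It fails at once if the stopper or the bosshead that was already in its tray is shoved more than 25 mm or tipped over (distance of any of stored_stopper_mid, stored_bosshead_mid from where it was at the start of the episode above 0.025 m or angle between any of stored_stopper_mid, stored_bosshead_mid's own z axis and vertical above 0.5 rad).
It also fails if it takes over 131 s, if anything falls off the work surface, if the arm or the gripper's body presses on something with over 40 N, if the wrist force passes 120 N, or if a joint passes its speed limit or range.

## Working session

There is one attempt and no reset: what is moved stays moved. The work goes in short steps, Python scripts to look and compute and a tool call to move; the robot and the scene stay as the last step left them, time stands still between calls to the robot, and variables do not carry over. Pictures are saved under pics/ and viewed, at most 14 in all, crops included, and the job is handed in when it is done.

Besides the shell and the picture viewer there is one more tool, called after "Request:" as name([rows], argument=value, ...), one row to a line, values as JSON. apply_moves: Moves the arm, as the interface text tells. Its arguments: {"type":"object","properties":{"targets":{"type":"array"}},"required":["targets"]}

```bash
mkdir -p pics
cat > h.py <<'E'
import numpy as np, cv2
from plant import *
def ray(cam,uv):
    c=get_calibration(cam);K=np.array(c["camera_matrix"],float);D=np.array(c["D"],float);T=np.array(c["pose"])
    p=cv2.undistortPoints(np.array(uv,float).reshape(-1,1,2),K,D).reshape(-1,2)
    d=np.c_[p[:,0],-p[:,1],-np.ones(len(p))]@T[:3,:3].T
    return T[:3,3],d
def onz(cam,uv,z):
    o,d=ray(cam,uv);return o+d*((z-o[2])/d[:,2])[:,None]
def proj(cam,P):
    c=get_calibration(cam);K=np.array(c["camera_matrix"],float);D=np.array(c["D"],float);T=np.array(c["pose"])
    q=(np.atleast_2d(P)-T[:3,3])@T[:3,:3];q=q*[1,-1,-1]
    return cv2.projectPoints(q,np.zeros(3),np.zeros(3),K,D)[0].reshape(-1,2)
def save(cam,n):
    f=grab_frame(cam);cv2.imwrite(f"pics/{n}.png",f[:,:,::-1]);return f
E
python3 - <<'E'
from h import *
s=state();print({k:np.round(v,3) for k,v in s.items()})
for cam in ("scene","side"):
    save(cam,cam+"0");print(cam,np.round(get_calibration(cam)["pose"],2).tolist())
    for q in ["bottle_a_mid","stopper_a_mid","bosshead_mid","stopper_tray","bosshead_tray","bottle_stand","stored_stopper_mid","stored_bosshead_mid"]:
        print(q,[(np.round(r["point"],3).tolist(),round(r["score"],2)) for r in recognise(cam,q)])
E
```

```text
{'time': np.float64(0.0), 'joint_pos': array([ 1.024,  0.053,  1.614, -0.   ,  1.476, -0.119]), 'joint_vel': array([-0.001, -0.001, -0.002, -0.001, -0.   , -0.001]), 'joint_efforts': array([ 2.0000e-03, -3.9369e+01, -3.7017e+01, -0.0000e+00,  7.0000e-03,
        0.0000e+00]), 'tool_pos': array([0.259, 0.568, 0.252]), 'tool_rot': array([-0.   ,  0.212,  0.977, -0.001]), 'contact_force': array([ 1.088, -0.249, -0.066]), 'ft_torque': array([-0.013,  0.003,  0.026]), 'grasp_force': np.float64(0.0), 'gripper_width': np.float64(0.999)}
scene [[-0.42, -0.58, 0.69, 1.25], [0.91, -0.25, 0.34, 0.36], [-0.02, 0.77, 0.63, 0.7], [0.0, 0.0, 0.0, 1.0]]
bottle_a_mid [([0.491, -0.009, 0.042], 0.66)]
stopper_a_mid [([0.445, -0.16, 0.025], 0.69), ([0.675, -0.01, 0.002], 0.38)]
bosshead_mid [([0.458, 0.158, 0.018], 0.97), ([0.676, -0.01, 0.005], 0.74), ([0.65, -0.261, 0.029], 0.55), ([0.356, -0.315, 0.04], 0.35)]
stopper_tray [([0.676, -0.012, 0.003], 0.68), ([0.736, 0.002, 0.038], 0.29)]
bosshead_tray [([0.592, -0.274, 0.007], 0.69)]
bottle_stand [([0.622, 0.295, 0.021], 0.8)]
stored_stopper_mid [([0.734, 0.002, 0.038], 0.72), ([0.676, -0.008, 0.007], 0.18)]
stored_bosshead_mid []
side [[0.83, 0.38, -0.4, 0.19], [-0.55, 0.58, -0.6, -0.54], [-0.0, 0.72, 0.69, 0.69], [0.0, 0.0, 0.0, 1.0]]
bottle_a_mid [([0.48, -0.028, 0.048], 0.84), ([0.453, 0.149, 0.024], 0.25)]
stopper_a_mid [([0.431, -0.178, 0.032], 0.72)]
bosshead_mid [([0.454, 0.149, 0.024], 0.64)]
stopper_tray [([0.674, -0.016, 0.002], 0.69), ([0.719, -0.015, 0.03], 0.49)]
bosshead_tray [([0.673, -0.019, 0.0], 0.63), ([0.596, -0.284, 0.002], 0.58)]
bottle_stand [([0.617, 0.274, 0.017], 0.84)]
stored_stopper_mid [([0.72, -0.013, 0.028], 0.58)]
stored_bosshead_mid [([0.641, -0.268, 0.028], 0.96)]
```

View pics/scene0.png

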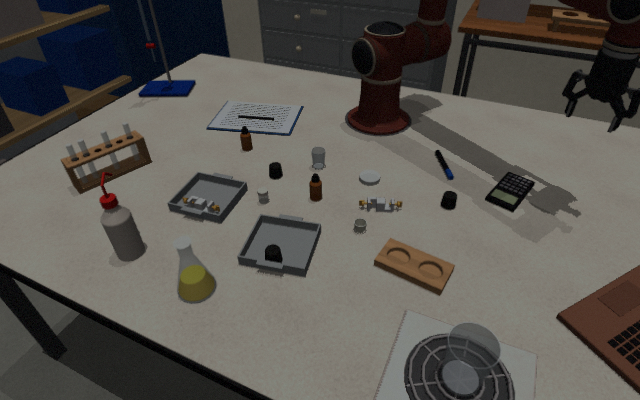

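View pics/side0.png

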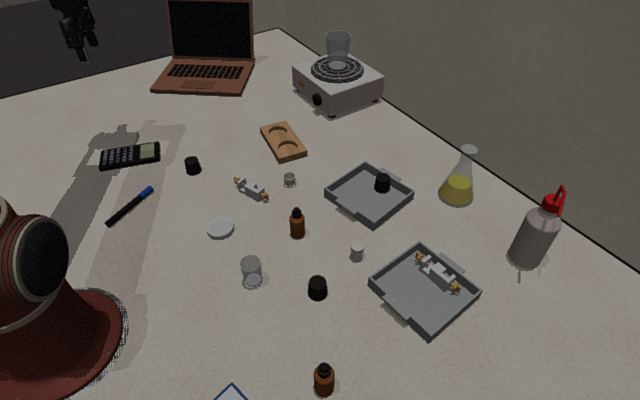

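The scene view shows bottles at (246,140) and (316,188), loose stoppers at (276,171) and (449,200), the bosshead at (381,204) and the block at (414,264). The stopper tray is at (281,243) and the bosshead tray at (208,197). The side view shows the same items: bottles (324,380) and (297,223), stoppers (317,288) and (193,166). Next I'll triangulate them.

```bash
cat > tri.py <<'E'
from h import *
def tri(a,b):
    o1,d1=ray("scene",[a]);o2,d2=ray("side",[b]);d1=d1[0];d2=d2[0]
    A=np.c_[d1,-d2];t=np.linalg.lstsq(A,o2-o1,rcond=None)[0]
    p,q=o1+d1*t[0],o2+d2*t[1];return (p+q)/2,np.linalg.norm(p-q)
E
python3 - <<'E'
from tri import *
for n,a,b in [("botA",(246,140),(324,380)),("botB",(316,188),(297,223)),("stA",(276,171),(317,288)),("stB",(449,200),(193,166)),("boss",(381,205),(252,188)),("stored st",(273,254),(382,183)),("stored boss",(201,204),(438,272))]:
    p,e=tri(a,b);print(n,np.round(p,3),round(e,4))
# outlines by colour/dark via regions
for cam in("scene","side"):
    grab_frame(cam)
    for q,z in [("bottle_stand",.02),("stopper_tray",.028),("bosshead_tray",.028),("bosshead_mid",.015)]:
        for r in regions_of(cam,q)[:2]:
            m=r["pixels"].astype(np.uint8)
            c=max(cv2.findContours(m,0,2)[0],key=cv2.contourArea)
            P=onz(cam,c.reshape(-1,2),z)[:,:2]
            rc=cv2.minAreaRect((P*1000).astype(np.float32));print(cam,q,round(r["score"],2),np.round(rc[0]),np.round(rc[1]),round(rc[2],1))
E
```

```text
botA [ 0.346 -0.319  0.031] 0.0008
botB [ 0.482 -0.012  0.034] 0.0011
stA [ 0.435 -0.162  0.015] 0.0009
stB [0.37  0.317 0.016] 0.0002
boss [0.459 0.161 0.015] 0.0
stored st [ 0.725 -0.005  0.022] 0.002
stored boss [ 0.649 -0.266  0.022] 0.0008
scene bottle_stand 0.91 [627. 289.] [156.  96.] 81.9
scene bottle_stand 0.71 [ 322. -340.] [158.  34.] 37.1
scene stopper_tray 0.65 [688.  -6.] [179. 163.] 11.0
scene bosshead_tray 0.95 [ 614. -263.] [180. 173.] 4.4
scene bosshead_mid 0.86 [456. 158.] [ 57. 110.] 13.4
scene bosshead_mid 0.68 [ 644. -271.] [ 42. 116.] 0.6
side bottle_stand 0.91 [612. 281.] [181.  90.] 81.1
side stopper_tray 0.44 [721.  -8.] [74. 36.] 45.0
side stopper_tray 0.3 [ 432. -168.] [55. 36.] 57.8
side bosshead_tray 0.58 [ 605. -276.] [175. 165.] 5.5
side bosshead_tray 0.26 [ 643. -265.] [ 44. 113.] 4.5
side bosshead_mid 0.77 [453. 163.] [ 43. 116.] 19.7
side bosshead_mid 0.42 [ 351. -312.] [54. 33.] 56.5
```

Request:
apply_moves([
  {"translation": [0,0,0],"twist": -0.85,"hand": 1},
  {"translation": [0,0,0],"twist": -0.85,"hand": 1},
  {"translation": [0,0,0],"twist": -0.85,"hand": 1},
  {"translation": [0,0,0],"twist": -0.85,"hand": 1},
  {"translation": [0,0,0],"twist": -0.85,"hand": 1},
  {"translation": [-0.25,-0.4,0],"twist": 0,"hand": 1},
  {"translation": [-0.25,-0.4,0],"twist": 0,"hand": 1},
  {"translation": [-0.25,-0.4,0],"twist": 0,"hand": 1},
])

```text
time: 2.2
tool_pos: [0.3344, 0.4473, 0.2533]
tool_rot: [0.0, 0.001, 1.0, 0.0]
contact_force: [0.2, -0.5, 0.7]
gripper_width: 1.002
grasp_force: 0.0
```

```bash
cat >> tri.py <<'E'
from scipy.spatial.transform import Rotation as Rn
def go(x,y,z,yaw=None):
    """print tool-axes shift (units of 100 mm) and twist from the present pose; yaw=heading deg of tool x"""
    s=state();q=s["tool_rot"];R=Rn.from_quat([q[1],q[2],q[3],q[0]]).as_matrix()
    h=np.degrees(np.arctan2(R[1,0],R[0,0]));d=R.T@(np.array([x,y,z])-s["tool_pos"])
    print("t",round(float(s["time"]),2),"tcp",np.round(s["tool_pos"],4),"tilt",np.round(np.degrees(np.arccos(-R[2,2])),2),"head",round(h,1),"shift",np.round(d*10,3),
      "" if yaw is None else "twist %.2f"%(-np.radians((yaw-h+180)%360-180)*10),"w",round(float(s["gripper_width"]),3),"gf",round(float(s["grasp_force"]),1))
E
python3 - <<'E'
from tri import *
go(.37,.317,.2);print(np.round(get_calibration("wrist")["pose"],3).tolist());print(proj("wrist",[.37,.317,.02]),proj("wrist",[.37,.317,.2]),np.round(state()["joint_pos"],2))
E
```

```text
t 2.2 tcp [0.3344 0.4473 0.2533] tilt 0.02 head 179.9 shift [-0.358 -1.303  0.533]  w 1.002 gf 0.0
[[0.001, -0.946, -0.324, 0.251], [1.0, 0.0, 0.0, 0.447], [-0.0, -0.324, 0.946, 0.374], [0.0, 0.0, 0.0, 1.0]]
[[221.58449979 198.41632598]] [[140.11172463 278.85444894]] [ 0.8  -0.11  1.77 -0.    1.48 -0.77]
```

Request:
apply_moves([
  {"translation": [-0.12,-0.43,0.3],"twist": 0,"hand": 1},
  {"translation": [-0.12,-0.43,0.3],"twist": 0,"hand": 1},
  {"translation": [-0.12,-0.43,0.3],"twist": 0,"hand": 1},
])

```text
time: 2.5
tool_pos: [0.3675, 0.327, 0.1692]
tool_rot: [0.001, 0.001, 1.0, 0.0]
contact_force: [0.8, 0.7, -0.7]
gripper_width: 1.006
grasp_force: 0.0
```

Run:
```python
from tri import *
go(.37,.317,.025,180)
save("wrist","w1");print(proj("wrist",[[.37,.317,.036],[.37,.317,0]]))
for r in regions_of("wrist","stopper_b_mid")[:2]:
    ys,xs=np.nonzero(r["pixels"]);print(r["score"],xs.min(),xs.max(),ys.min(),ys.max(),len(xs),xs.mean(),ys.mean(),onz("wrist",[[xs.mean(),ys.mean()]],.022))
```

```text
t 2.5 tcp [0.3675 0.327  0.1692] tilt 0.09 head 179.8 shift [-0.023 -0.101  1.442] twist -0.03 w 1.006 gf 0.0
[[319.93477165 204.20110098]
 [320.51895264 192.53405759]]
0.85 292 331 169 216 1493 311.26590756865374 192.7012726054923 [[0.36338736 0.31161779 0.022     ]]
0.21 0 53 267 316 1679 23.609291244788565 289.882072662299 [[ 0.47703837 -0.01864777  0.022     ]]
```

View pics/w1.png

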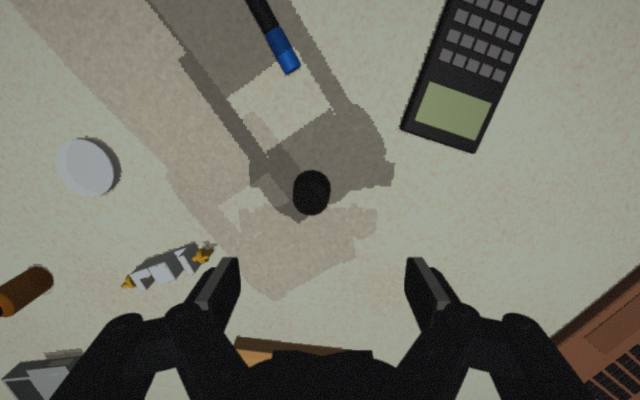

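The wrist view shows the stopper at (311,193), between but ahead of the fingers. I'll measure again now that the arm has settled.

```bash
cat >> tri.py <<'E'
def look(q,z,n=1,im=None):
    c=get_calibration("wrist")
    f=save("wrist",im) if im else grab_frame("wrist")
    for r in regions_of("wrist",q)[:n]:
        ys,xs=np.nonzero(r["pixels"]);print(q,round(r["score"],2),xs.min(),xs.max(),ys.min(),ys.max(),np.round(onz("wrist",[[xs.mean(),ys.mean()],[(xs.min()+xs.max())/2,(ys.min()+ys.max())/2]],z)[:,:2],4).tolist())
E
python3 - <<'E'
from tri import *
look("stopper_b_mid",.02)
go(.366,.314,.025,180)
E
```

```text
stopper_b_mid 0.74 298 336 175 222 [[0.3739, 0.3215], [0.3743, 0.3222]]
t 2.7 tcp [0.367  0.3277 0.1691] tilt 0.06 head 179.7 shift [ 0.008 -0.137  1.441] twist -0.05 w 0.997 gf 0.0
```

Request:
apply_moves([
  {"translation": [-0.05,-0.08,0.25],"twist": 0,"hand": 1},
  {"translation": [0,0,0.25],"twist": 0,"hand": 1},
  {"translation": [0,0,0.25],"twist": 0,"hand": 1},
  {"translation": [0,0,0.25],"twist": 0,"hand": 1},
  {"translation": [0,0,0.25],"twist": 0,"hand": 1},
  {"translation": [0,0,0.19],"twist": 0,"hand": 1},
  {"translation": [0,0,0],"twist": 0,"hand": 0},
  {"translation": [0,0,0],"twist": 0,"hand": 0},
])

```text
time: 3.5
tool_pos: [0.3729, 0.3219, 0.027]
tool_rot: [0.001, 0.001, 1.0, 0.001]
contact_force: [0.5, -0.1, 0.2]
gripper_width: 0.693
grasp_force: 0.0
```

Request:
apply_moves([
  {"translation": [0,0,0],"twist": 0,"hand": 0},
  {"translation": [0,0,0],"twist": 0,"hand": 0},
  {"translation": [0,0,0],"twist": 0,"hand": 0},
  {"translation": [0,0,0],"twist": 0,"hand": 0},
])

```text
time: 3.9
tool_pos: [0.3738, 0.3219, 0.0283]
tool_rot: [0.002, 0.001, 1.0, 0.002]
contact_force: [-0.8, 1.1, 6.1]
gripper_width: 0.413
grasp_force: 60.2
```

Request:
apply_moves([
  {"translation": [0,0,-0.1],"twist": 0,"hand": 0},
  {"translation": [0,0,-0.2],"twist": 0,"hand": 0},
  {"translation": [0,0,-0.2],"twist": 1,"hand": 0},
  {"translation": [0,0,-0.2],"twist": 1,"hand": 0},
  {"translation": [0,0,-0.2],"twist": 1,"hand": 0},
  {"translation": [0,0,-0.2],"twist": 1,"hand": 0},
  {"translation": [0,0,-0.2],"twist": 1,"hand": 0},
  {"translation": [0,0,0],"twist": 1,"hand": 0},
])

```text
time: 4.7
tool_pos: [0.3738, 0.3215, 0.1602]
tool_rot: [0.002, 0.299, 0.954, 0.003]
contact_force: [1.0, 1.2, -0.8]
gripper_width: 0.413
grasp_force: 60.0
```

Request:
apply_moves([
  {"translation": [0,0,0],"twist": 1,"hand": 0},
  {"translation": [0,0,0],"twist": 1,"hand": 0},
  {"translation": [0,0,0],"twist": 1,"hand": 0},
  {"translation": [0,0,0],"twist": 1,"hand": 0},
  {"translation": [0,0,0],"twist": 1,"hand": 0},
  {"translation": [0,0,0],"twist": 1,"hand": 0},
  {"translation": [0,0,0],"twist": 1,"hand": 0},
  {"translation": [0,0,0],"twist": 1,"hand": 0},
])

```text
time: 5.5
tool_pos: [0.372, 0.3204, 0.1564]
tool_rot: [0.0, 0.647, 0.763, 0.0]
contact_force: [0.7, -0.3, -0.6]
gripper_width: 0.414
grasp_force: 60.0
```

Run:
```python
from tri import *
go(.60,0,.15,90)
```

```text
t 5.5 tcp [0.372  0.3204 0.1564] tilt 0.04 head 99.4 shift [-3.533  1.727  0.065] twist 1.64 w 0.414 gf 60.0
```

Request:
apply_moves([
  {"translation": [-0.4,0.2,0],"twist": 0,"hand": 0},
  {"translation": [-0.4,0.2,0],"twist": 0,"hand": 0},
  {"translation": [-0.4,0.2,0],"twist": 0,"hand": 0},
  {"translation": [-0.4,0.2,0],"twist": 0,"hand": 0},
  {"translation": [-0.4,0.2,0],"twist": 0,"hand": 0},
  {"translation": [-0.4,0.2,0],"twist": 0,"hand": 0},
  {"translation": [-0.4,0.2,0],"twist": 0,"hand": 0},
  {"translation": [0,0,-0.3],"twist": 0,"hand": 0},
])

```text
time: 6.3
tool_pos: [0.5563, 0.0637, 0.1818]
tool_rot: [-0.003, 0.647, 0.762, -0.003]
contact_force: [0.1, 0.4, -0.7]
gripper_width: 0.414
grasp_force: 60.0
```

Run:
```python
from tri import *
save("wrist","w2");go(.66,0,.15,90)
save("side","s2")
```

```text
t 6.35 tcp [0.5593 0.0654 0.1904] tilt 0.23 head 99.4 shift [-0.81   0.885  0.408] twist 1.64 w 0.416 gf 60.1
```

View pics/w2.png

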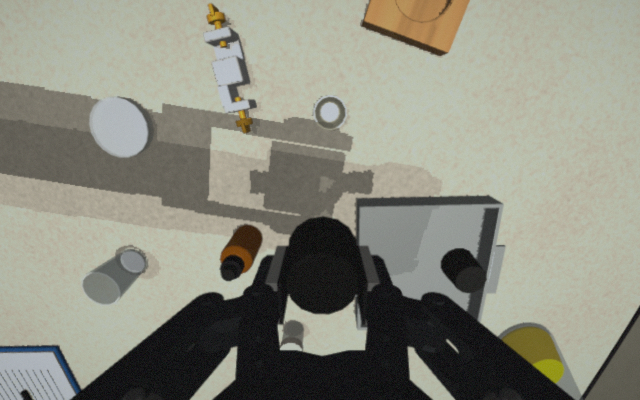

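The wrist view shows the stopper held at (322,265). The stopper tray has rim corners near (357,199) and (502,197), and the stored stopper stands at (463,270). The bosshead is at (228,70).

Run:
```python
from tri import *
print("wrist",np.round(onz("wrist",[(357,199),(500,197),(357,325)],.028),3)[:,:2].tolist())
print("scene",np.round(onz("scene",[(262,216),(321,229),(306,272),(240,262)],.028),3)[:,:2].tolist())
print("side",np.round(onz("side",[(366,163),(413,190),(371,227),(325,193)],.028),3)[:,:2].tolist())
print("Bscene",np.round(onz("scene",[(189,173),(247,182),(213,220),(169,200)],.028),3)[:,:2].tolist())
print("Bside",np.round(onz("side",[(426,243),(480,294),(424,338),(369,282)],.028),3)[:,:2].tolist())
look("stopper_tray",.028,2);look("stored_stopper_mid",.022,2);look("bosshead_mid",.015,2)
go(.65,0,.15,90)
```

```text
wrist [[0.599, 0.06], [0.747, 0.086], [0.632, -0.1]]
scene [[0.631, -0.091], [0.614, 0.062], [0.746, 0.087], [0.78, -0.057]]
side [[0.734, 0.072], [0.765, -0.068], [0.61, -0.105], [0.587, 0.038]]
Bscene [[0.558, -0.376], [0.528, -0.2], [0.692, -0.194], [0.676, -0.348]]
Bside [[0.677, -0.202], [0.675, -0.347], [0.527, -0.353], [0.52, -0.213]]
stopper_tray 0.88 348 492 194 324 [[0.674, 0.0277], [0.6778, 0.0054]]
stored_stopper_mid 0.9 435 478 249 292 [[0.7232, -0.0033], [0.7235, -0.0034]]
bosshead_mid 0.93 205 256 9 136 [[0.452, 0.1614], [0.4534, 0.161]]
t 6.7 tcp [0.5558 0.0684 0.1845] tilt 0.11 head 99.7 shift [-0.833  0.814  0.344] twist 1.69 w 0.414 gf 60.1
```

Run:
```python
from tri import *
go(.659,.0195,.034,100)
```

```text
t 6.7 tcp [0.5558 0.0684 0.1845] tilt 0.11 head 99.7 shift [-0.657  0.937  1.503] twist -0.05 w 0.414 gf 60.1
```

Request:
apply_moves([
  {"translation": [-0.22,0.31,0],"twist": 0,"hand": 0},
  {"translation": [-0.22,0.31,0],"twist": 0,"hand": 0},
  {"translation": [-0.22,0.31,0],"twist": 0,"hand": 0},
  {"translation": [0,0,0.25],"twist": 0,"hand": 0},
  {"translation": [0,0,0.25],"twist": 0,"hand": 0},
  {"translation": [0,0,0.25],"twist": 0,"hand": 0},
  {"translation": [0,0,0.2],"twist": 0,"hand": 0},
  {"translation": [0,0,0],"twist": 0,"hand": 0},
])

```text
time: 7.5
tool_pos: [0.6561, 0.0191, 0.0855]
tool_rot: [-0.004, 0.645, 0.764, -0.003]
contact_force: [-0.0, 0.1, -0.9]
gripper_width: 0.413
grasp_force: 60.1
```

Run:
```python
from tri import *
go(.659,.0195,.034,100);save("wrist","w3")
```

```text
t 7.5 tcp [0.6561 0.0191 0.0855] tilt 0.52 head 99.7 shift [-0.002  0.034  0.515] twist -0.06 w 0.413 gf 60.1
```

View pics/w3.png

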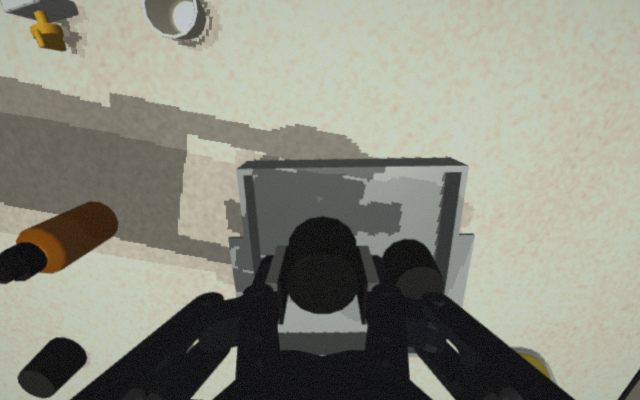

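The stopper is inside the tray walls (tray edge from (237,167) to (467,163)) and the stored stopper at (413,270) is clear. I'll lower it now.

Request:
apply_moves([
  {"translation": [0,0,0.2],"twist": 0,"hand": 0},
  {"translation": [0,0,0.15],"twist": 0,"hand": 0},
  {"translation": [0,0,0.1],"twist": 0,"hand": 0},
  {"translation": [0,0,0.05],"twist": 0,"hand": 0},
  {"translation": [0,0,0],"twist": 0,"hand": 0},
  {"translation": [0,0,0],"twist": 0,"hand": 0},
])

```text
time: 8.15
tool_pos: [0.66, 0.0182, 0.0412]
tool_rot: [0.0, 0.645, 0.764, 0.0]
contact_force: [0.8, -0.2, -0.4]
gripper_width: 0.416
grasp_force: 60.1
```

Request:
apply_moves([
  {"translation": [0,0,0.06],"twist": 0,"hand": 0},
  {"translation": [0,0,0.03],"twist": 0,"hand": 0},
  {"translation": [0,0,0],"twist": 0,"hand": 0},
  {"translation": [0,0,0],"twist": 0,"hand": 0},
])

```text
time: 8.55
tool_pos: [0.6601, 0.0182, 0.0324]
tool_rot: [0.0, 0.645, 0.764, 0.0]
contact_force: [-1.3, 0.4, 3.4]
gripper_width: 0.414
grasp_force: 60.6
```

Request:
apply_moves([
  {"translation": [0,0,0],"twist": 0,"hand": 0.56},
  {"translation": [0,0,0],"twist": 0,"hand": 0.56},
  {"translation": [0,0,0],"twist": 0,"hand": 0.56},
  {"translation": [0,0,-0.1],"twist": 0,"hand": 0.56},
  {"translation": [0,0,-0.25],"twist": 0,"hand": 0.56},
  {"translation": [0,0,-0.25],"twist": 0,"hand": 0.56},
  {"translation": [0,0,-0.25],"twist": 0,"hand": 1},
  {"translation": [0,0,-0.25],"twist": 0,"hand": 1},
])

```text
time: 9.35
tool_pos: [0.6597, 0.0183, 0.1435]
tool_rot: [0.0, 0.645, 0.764, 0.0]
contact_force: [0.6, 0.1, 0.9]
gripper_width: 0.882
grasp_force: 0.0
```

Run:
```python
from tri import *
go(.459,.161,.16,106)
look("stopper_b_mid",.022,3)
go(.459,.161,.16,106)
```

```text
t 9.35 tcp [0.6597 0.0183 0.1435] tilt 0.04 head 99.6 shift [ 1.743 -1.74  -0.167] twist -1.11 w 0.882 gf 0.0
stopper_b_mid 0.59 302 343 172 222 [[0.6642, 0.0195], [0.664, 0.0194]]
t 9.45 tcp [0.6626 0.018  0.1477] tilt 0.54 head 99.6 shift [ 1.75  -1.767 -0.144] twist -1.11 w 0.998 gf 0.0
```

Request:
apply_moves([
  {"translation": [-0.2,-0.36,0],"twist": 0,"hand": 1},
  {"translation": [-0.2,-0.36,0],"twist": 0,"hand": 1},
  {"translation": [-0.2,-0.36,0],"twist": 0,"hand": 1},
  {"translation": [-0.2,-0.36,0],"twist": 0,"hand": 1},
  {"translation": [-0.2,-0.36,0],"twist": 0,"hand": 1},
  {"translation": [-0.2,-0.36,0],"twist": 0,"hand": 1},
  {"translation": [-0.2,-0.36,0],"twist": 0,"hand": 1},
  {"translation": [0,0,0],"twist": 0,"hand": 1},
])

```text
time: 10.25
tool_pos: [0.4314, -0.1636, 0.1405]
tool_rot: [-0.001, 0.647, 0.762, -0.001]
contact_force: [0.6, 0.5, -0.4]
gripper_width: 1.002
grasp_force: 0.0
```

Request:
apply_moves([
  {"translation": [0,0,0],"twist": 0,"hand": 1},
])

```text
time: 10.35
tool_pos: [0.434, -0.1622, 0.1412]
tool_rot: [-0.0, 0.646, 0.763, 0.0]
contact_force: [-0.5, 0.2, -0.6]
gripper_width: 1.0
grasp_force: 0.0
```

Run:
```python
from tri import *
look("stopper_a_mid",.02,3,"w4");look("bottle_a_mid",.04,3)
go(.435,-.162,.026)
```

```text
stopper_a_mid 0.58 304 344 178 228 [[0.4371, -0.1637], [0.4372, -0.1641]]
bottle_a_mid 0.62 390 460 0 53 [[0.4806, -0.0179], [0.4822, -0.0193]]
t 10.55 tcp [ 0.4352 -0.1613  0.1416] tilt 0.01 head 99.7 shift [-0.007 -0.003  1.156]  w 0.997 gf 0.0
```

Request:
apply_moves([
  {"translation": [-0.02,0.01,0.2],"twist": 0,"hand": 1},
  {"translation": [0,0,0.22],"twist": 0,"hand": 1},
  {"translation": [0,0,0.22],"twist": 0,"hand": 1},
  {"translation": [0,0,0.22],"twist": 0,"hand": 1},
  {"translation": [0,0,0.2],"twist": 0,"hand": 1},
  {"translation": [0,0,0.1],"twist": 0,"hand": 1},
  {"translation": [0,0,0],"twist": 0,"hand": 1},
  {"translation": [0,0,0],"twist": 0,"hand": 0},
])

```text
time: 11.35
tool_pos: [0.4366, -0.1637, 0.0262]
tool_rot: [0.0, 0.645, 0.764, 0.0]
contact_force: [0.4, 0.6, 0.4]
gripper_width: 0.857
grasp_force: 0.0
```

Request:
apply_moves([
  {"translation": [0,0,0],"twist": 0,"hand": 0},
  {"translation": [0,0,0],"twist": 0,"hand": 0},
  {"translation": [0,0,0],"twist": 0,"hand": 0},
  {"translation": [0,0,0],"twist": 0,"hand": 0},
  {"translation": [0,0,0],"twist": 0,"hand": 0},
])

```text
time: 11.85
tool_pos: [0.4371, -0.1644, 0.0273]
tool_rot: [0.001, 0.645, 0.764, 0.0]
contact_force: [-1.0, -0.1, 5.3]
gripper_width: 0.417
grasp_force: 60.2
```

Request:
apply_moves([
  {"translation": [0,0,-0.1],"twist": 0,"hand": 0},
  {"translation": [0,0,-0.25],"twist": 0,"hand": 0},
  {"translation": [0,0,-0.25],"twist": 0,"hand": 0},
  {"translation": [0,0,-0.25],"twist": 0,"hand": 0},
  {"translation": [0,0,-0.25],"twist": 0,"hand": 0},
  {"translation": [0,0,0],"twist": 0,"hand": 0},
  {"translation": [0.11,0.36,0],"twist": 0,"hand": 0},
  {"translation": [0.11,0.36,0],"twist": 0,"hand": 0},
])

```text
time: 12.65
tool_pos: [0.5032, -0.1298, 0.135]
tool_rot: [-0.0, 0.646, 0.763, -0.0]
contact_force: [0.1, 0.5, -0.5]
gripper_width: 0.414
grasp_force: 60.0
```

Request:
apply_moves([
  {"translation": [0.11,0.36,0],"twist": 0,"hand": 0},
  {"translation": [0.11,0.36,0],"twist": 0,"hand": 0},
  {"translation": [0.11,0.36,0],"twist": 0,"hand": 0},
  {"translation": [0.11,0.36,0],"twist": 0,"hand": 0},
  {"translation": [0.11,0.36,0],"twist": 0,"hand": 0},
  {"translation": [0,0,0],"twist": 0,"hand": 0},
  {"translation": [0,0,0],"twist": 0,"hand": 0},
])

```text
time: 13.35
tool_pos: [0.6709, -0.0452, 0.1338]
tool_rot: [-0.001, 0.645, 0.764, -0.001]
contact_force: [0.0, -0.0, -0.7]
gripper_width: 0.413
grasp_force: 60.0
```

Run:
```python
from tri import *
go(.6715,-.045,.0325,100)
```

```text
t 13.35 tcp [ 0.6709 -0.0452  0.1338] tilt 0.17 head 99.7 shift [-0.     0.009  1.013] twist -0.06 w 0.413 gf 60.0
```

Request:
apply_moves([
  {"translation": [0,0,0.15],"twist": 0,"hand": 0},
  {"translation": [0,0,0.2],"twist": 0,"hand": 0},
  {"translation": [0,0,0.2],"twist": 0,"hand": 0},
  {"translation": [0,0,0.2],"twist": 0,"hand": 0},
  {"translation": [0,0,0.15],"twist": 0,"hand": 0},
  {"translation": [0,0,0.07],"twist": 0,"hand": 0},
  {"translation": [0,0,0],"twist": 0,"hand": 0},
  {"translation": [0,0,0],"twist": 0,"hand": 0},
])

```text
time: 14.15
tool_pos: [0.6718, -0.0459, 0.0393]
tool_rot: [0.0, 0.645, 0.764, 0.0]
contact_force: [0.4, -0.4, 0.3]
gripper_width: 0.413
grasp_force: 60.0
```

Request:
apply_moves([
  {"translation": [0,0,0.05],"twist": 0,"hand": 0},
  {"translation": [0,0,0.04],"twist": 0,"hand": 0},
  {"translation": [0,0,0],"twist": 0,"hand": 0},
  {"translation": [0,0,0],"twist": 0,"hand": 0},
])

```text
time: 14.55
tool_pos: [0.6725, -0.0458, 0.0314]
tool_rot: [0.001, 0.645, 0.764, 0.0]
contact_force: [-1.8, -0.1, 5.5]
gripper_width: 0.415
grasp_force: 60.8
```

Request:
apply_moves([
  {"translation": [0,0,0],"twist": 0,"hand": 0.56},
  {"translation": [0,0,0],"twist": 0,"hand": 0.56},
  {"translation": [0,0,0],"twist": 0,"hand": 0.56},
  {"translation": [0,0,-0.1],"twist": 0,"hand": 0.56},
  {"translation": [0,0,-0.25],"twist": 0,"hand": 0.56},
  {"translation": [0,0,-0.25],"twist": 0,"hand": 0.56},
  {"translation": [0,0,-0.25],"twist": 0,"hand": 1},
  {"translation": [0,0,-0.25],"twist": 0,"hand": 1},
])

```text
time: 15.35
tool_pos: [0.6715, -0.0457, 0.1414]
tool_rot: [0.0, 0.645, 0.764, 0.0]
contact_force: [-0.5, -0.1, -0.9]
gripper_width: 0.874
grasp_force: 0.0
```

Run:
```python
from tri import *
look("stopper_b_mid",.022,3,"w5")
go(.456,.161,.16,106)
```

```text
stopper_b_mid 0.91 298 343 95 145 [[0.6634, 0.0208], [0.6629, 0.0206]]
t 15.45 tcp [ 0.6744 -0.0461  0.1457] tilt 0.54 head 99.6 shift [ 2.407 -1.805 -0.167] twist -1.11 w 0.998 gf 0.0
```

View pics/w5.png

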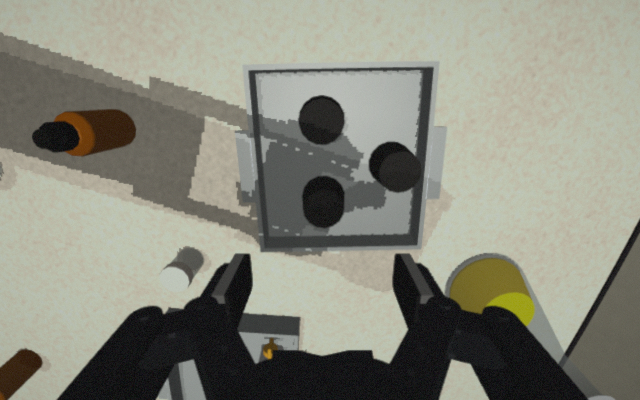

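All three stoppers stand in the tray, at (322,118), (323,200) and (395,165), none touching another. Next I'll fetch the bosshead.

Request:
apply_moves([
  {"translation": [0.34,-0.26,0],"twist": 0,"hand": 1},
  {"translation": [0.34,-0.26,0],"twist": 0,"hand": 1},
  {"translation": [0.34,-0.26,0],"twist": 0,"hand": 1},
  {"translation": [0.34,-0.26,0],"twist": 0,"hand": 1},
  {"translation": [0.34,-0.26,0],"twist": 0,"hand": 1},
  {"translation": [0.34,-0.26,0],"twist": 0,"hand": 1},
  {"translation": [0.34,-0.26,0],"twist": 0,"hand": 1},
  {"translation": [0,0,-0.1],"twist": -1,"hand": 1},
])

```text
time: 16.25
tool_pos: [0.4472, 0.1607, 0.1466]
tool_rot: [-0.003, 0.604, 0.797, -0.002]
contact_force: [0.9, -0.5, -0.1]
gripper_width: 1.002
grasp_force: 0.0
```

Request:
apply_moves([
  {"translation": [0,0,0],"twist": -0.5,"hand": 1},
  {"translation": [0,0,0],"twist": 0,"hand": 1},
  {"translation": [0,0,0],"twist": 0,"hand": 1},
])

```text
time: 16.55
tool_pos: [0.4519, 0.1584, 0.1491]
tool_rot: [-0.0, 0.587, 0.81, -0.0]
contact_force: [-0.2, -0.9, -0.3]
gripper_width: 1.002
grasp_force: 0.0
```

Run:
```python
from tri import *
look("bosshead_mid",.015,1,"w6")
m=regions_of("wrist","bosshead_mid")[0]["pixels"]
ys,xs=np.nonzero(m)
P=onz("wrist",np.c_[xs,ys],.02)[:,:2]
rc=cv2.minAreaRect((P*1000).astype(np.float32));print(rc)
u,s,v=np.linalg.svd(P-P.mean(0),full_matrices=False);print(P.mean(0),np.degrees(np.arctan2(v[0,1],v[0,0])))
go(.456,.161,.025,106)
```

```text
bosshead_mid 0.96 311 340 138 255 [[0.4555, 0.1569], [0.4552, 0.1584]]
((456.3343505859375, 156.373779296875), (25.606365203857422, 112.34111785888672), 19.329910278320312)
[0.45530504 0.15755238] -69.94458026209836
t 16.7 tcp [0.4521 0.1583 0.1492] tilt 0.05 head 108.2 shift [0.013 0.046 1.242] twist 0.38 w 0.998 gf 0.0
```

View pics/w6.png

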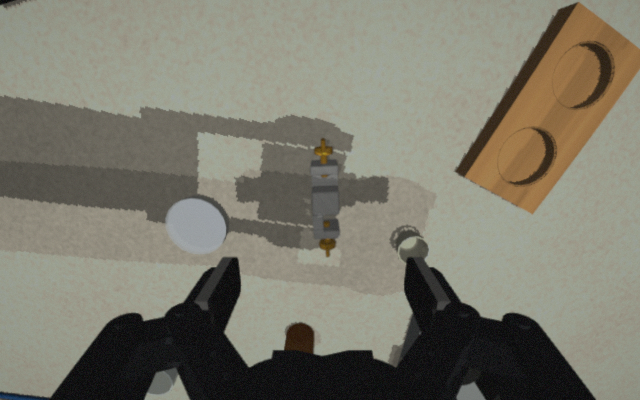

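The wrist view shows the bosshead's solid middle at (325,200), nearly along the tool x axis. A small jar at (410,243) is close to the right finger's path.

Run:
```python
from tri import *
P=onz("wrist",[(325,200)],.028)[0];J=onz("wrist",[(410,243)],.01)[0];print(P,J)
s=state();q=s["tool_rot"];R=Rn.from_quat([q[1],q[2],q[3],q[0]]).as_matrix()
print("jar rel boss, tool axes",R.T@(J-P))
go(P[0],P[1],.026,109.7)
W=onz("wrist",[(584,76),(527,156)],.02);print("wells",W)
```

```text
[0.45444533 0.15913502 0.028     ] [0.55169053 0.13678739 0.01      ]
jar rel boss, tool axes [-0.05153984  0.08545576  0.01791654]
t 16.7 tcp [0.4521 0.1583 0.1492] tilt 0.05 head 108.2 shift [1.000e-03 2.600e-02 1.232e+00] twist -0.27 w 0.998 gf 0.0
wells [[0.62393762 0.32563504 0.02      ]
 [0.61167331 0.25118815 0.02      ]]
```

Request:
apply_moves([
  {"translation": [0,0.03,0.2],"twist": -0.27,"hand": 0.75},
  {"translation": [0,0,0.22],"twist": 0,"hand": 0.75},
  {"translation": [0,0,0.22],"twist": 0,"hand": 0.75},
  {"translation": [0,0,0.22],"twist": 0,"hand": 0.75},
  {"translation": [0,0,0.2],"twist": 0,"hand": 0.75},
  {"translation": [0,0,0.15],"twist": 0,"hand": 0.75},
  {"translation": [0,0,0],"twist": 0,"hand": 0.75},
  {"translation": [0,0,0],"twist": 0,"hand": 0.75},
])

```text
time: 17.5
tool_pos: [0.4551, 0.1593, 0.0286]
tool_rot: [-0.0, 0.575, 0.818, -0.0]
contact_force: [-1.2, -0.6, -0.1]
gripper_width: 0.749
grasp_force: 0.0
```

Request:
apply_moves([
  {"translation": [0,0,0],"twist": 0,"hand": 0},
  {"translation": [0,0,0],"twist": 0,"hand": 0},
  {"translation": [0,0,0],"twist": 0,"hand": 0},
  {"translation": [0,0,0],"twist": 0,"hand": 0},
  {"translation": [0,0,0],"twist": 0,"hand": 0},
  {"translation": [0,0,0],"twist": 0,"hand": 0},
])

```text
time: 18.1
tool_pos: [0.4561, 0.1597, 0.0298]
tool_rot: [0.001, 0.575, 0.818, 0.001]
contact_force: [-0.3, -0.2, 6.0]
gripper_width: 0.264
grasp_force: 60.2
```

Request:
apply_moves([
  {"translation": [0,0,-0.1],"twist": 0,"hand": 0},
  {"translation": [0,0,-0.25],"twist": 0,"hand": 0},
  {"translation": [0,0,-0.25],"twist": 0,"hand": 0},
  {"translation": [0,0,-0.25],"twist": 0,"hand": 0},
  {"translation": [0,0,-0.25],"twist": 0,"hand": 0},
  {"translation": [0,0,-0.25],"twist": 1,"hand": 0},
  {"translation": [0,0,0],"twist": 1,"hand": 0},
  {"translation": [0,0,0],"twist": 1,"hand": 0},
])

```text
time: 18.9
tool_pos: [0.4553, 0.1596, 0.1649]
tool_rot: [0.0, 0.692, 0.721, 0.001]
contact_force: [0.2, -0.1, -1.4]
gripper_width: 0.269
grasp_force: 59.4
```

Request:
apply_moves([
  {"translation": [-0.4,0.09,0],"twist": 0,"hand": 0},
  {"translation": [-0.4,0.09,0],"twist": 0,"hand": 0},
  {"translation": [-0.4,0.09,0],"twist": 0,"hand": 0},
  {"translation": [-0.4,0.09,0],"twist": 0,"hand": 0},
  {"translation": [-0.4,0.09,0],"twist": 0,"hand": 0},
  {"translation": [-0.4,0.09,0],"twist": 0,"hand": 0},
  {"translation": [-0.4,0.09,0],"twist": 0,"hand": 0},
  {"translation": [-0.4,0.09,0],"twist": 0,"hand": 0},
])

```text
time: 19.7
tool_pos: [0.5411, -0.1584, 0.1634]
tool_rot: [-0.0, 0.691, 0.723, -0.0]
contact_force: [-0.1, 0.5, -1.8]
gripper_width: 0.266
grasp_force: 59.4
```

Request:
apply_moves([
  {"translation": [-0.4,0.09,0],"twist": 0,"hand": 0},
  {"translation": [-0.3,0.09,0],"twist": 0,"hand": 0},
  {"translation": [0,0,0],"twist": 0,"hand": 0},
  {"translation": [0,0,0],"twist": 0,"hand": 0},
])

```text
time: 20.1
tool_pos: [0.562, -0.2262, 0.1631]
tool_rot: [-0.001, 0.691, 0.722, -0.0]
contact_force: [-0.3, -0.0, -1.2]
gripper_width: 0.264
grasp_force: 59.4
```

Run:
```python
from tri import *
go(.575,-.28,.034,92.5)
save("wrist","w7")
for q in("stored_bosshead_mid","bosshead_tray"):
  for r in regions_of("wrist",q)[:2]:
    ys,xs=np.nonzero(r["pixels"]);P=onz("wrist",np.c_[xs,ys],.022 if q[0]=="s" else .028)[:,:2]
    print(q,r["score"],P.mean(0),cv2.minAreaRect((P*1000).astype(np.float32)),xs.mean(),ys.mean())
```

```text
t 20.1 tcp [ 0.562  -0.2262  0.1631] tilt 0.1 head 92.5 shift [-0.545  0.108  1.291] twist 0.00 w 0.264 gf 59.4
bosshead_tray 0.81 [ 0.61721638 -0.24149409] ((605.814697265625, -269.87701416015625), (167.80453491210938, 158.35020446777344), 5.7110090255737305) 378.5398678225045 212.78491116642348
```

View pics/w7.png

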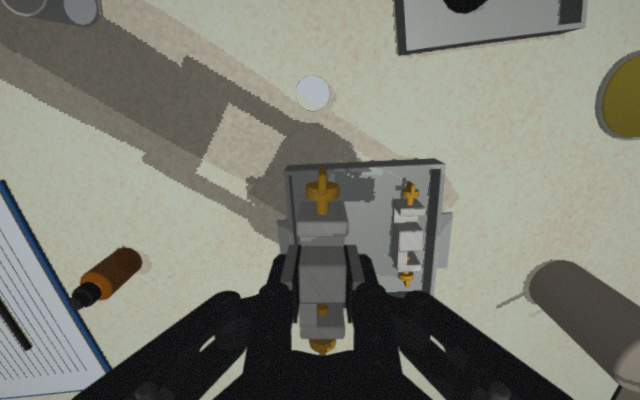

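The wrist view shows the bosshead held straight, the tray edge from (286,166) to (444,162), and the stored bosshead's middle at (409,238).

Run:
```python
from tri import *
P=onz("wrist",[(286,166),(444,162),(436,296)],.028)[:,:2];print(P, np.degrees(np.arctan2(*(P[1]-P[0])[::-1])),np.linalg.norm(P[1]-P[0]))
B=onz("wrist",[(409,238)],.034)[:,:2];E=onz("wrist",[(410,185),(405,283)],.019)[:,:2];print(B,E,np.degrees(np.arctan2(*(E[0]-E[1])[::-1])),E.mean(0))
```

```text
[[ 0.52849257 -0.19885577]
 [ 0.67004658 -0.18833115]
 [ 0.68829906 -0.33147949]] 4.2521521665694015 0.1419447290871704
[[ 0.64710055 -0.26192774]] [[ 0.64529811 -0.21359563]
 [ 0.65604734 -0.32267269]] 95.62816378229745 [ 0.65067272 -0.26813416]
```

Request:
apply_moves([
  {"translation": [0,0,0],"twist": -0.44,"hand": 0},
  {"translation": [-0.24,0.07,0],"twist": 0,"hand": 0},
  {"translation": [-0.24,0.07,0],"twist": 0,"hand": 0},
  {"translation": [0,0,0.2],"twist": 0,"hand": 0},
  {"translation": [0,0,0.2],"twist": 0,"hand": 0},
  {"translation": [0,0,0.2],"twist": 0,"hand": 0},
  {"translation": [0,0,0.2],"twist": 0,"hand": 0},
  {"translation": [0,0,0],"twist": 0,"hand": 0},
])

```text
time: 21.05
tool_pos: [0.5785, -0.27, 0.0799]
tool_rot: [-0.004, 0.674, 0.738, -0.001]
contact_force: [-0.4, 0.5, -0.9]
gripper_width: 0.265
grasp_force: 59.4
```

Request:
apply_moves([
  {"translation": [0,0,0],"twist": 0,"hand": 0},
])

```text
time: 21.15
tool_pos: [0.5806, -0.2717, 0.0837]
tool_rot: [-0.0, 0.675, 0.738, -0.0]
contact_force: [0.1, 0.2, -0.4]
gripper_width: 0.267
grasp_force: 59.4
```

Run:
```python
from tri import *
go(.580,-.273,.034,95)
```

```text
t 21.15 tcp [ 0.5806 -0.2717  0.0837] tilt 0.05 head 95.2 shift [-0.013 -0.007  0.497] twist 0.03 w 0.267 gf 59.4
```

Request:
apply_moves([
  {"translation": [0,0,0.1],"twist": 0,"hand": 0},
  {"translation": [0,0,0.12],"twist": 0,"hand": 0},
  {"translation": [0,0,0.12],"twist": 0,"hand": 0},
  {"translation": [0,0,0.08],"twist": 0,"hand": 0},
  {"translation": [0,0,0.05],"twist": 0,"hand": 0},
  {"translation": [0,0,0.03],"twist": 0,"hand": 0},
  {"translation": [0,0,0],"twist": 0,"hand": 0},
  {"translation": [0,0,0],"twist": 0,"hand": 0},
])

```text
time: 21.95
tool_pos: [0.5811, -0.2729, 0.0339]
tool_rot: [0.0, 0.675, 0.738, 0.0]
contact_force: [0.4, -0.1, -1.1]
gripper_width: 0.265
grasp_force: 59.5
```

Request:
apply_moves([
  {"translation": [0,0,0.01],"twist": 0,"hand": 0},
  {"translation": [0,0,0.01],"twist": 0,"hand": 0},
  {"translation": [0,0,0],"twist": 0,"hand": 0},
])

```text
time: 22.25
tool_pos: [0.5812, -0.2729, 0.0339]
tool_rot: [0.0, 0.675, 0.738, -0.0]
contact_force: [-5.4, 2.8, 10.8]
gripper_width: 0.261
grasp_force: 61.0
```

In contact with the tray floor. I'll release it.

Request:
apply_moves([
  {"translation": [0,0,-0.01],"twist": 0,"hand": 0.42},
  {"translation": [0,0,0],"twist": 0,"hand": 0.42},
  {"translation": [0,0,0],"twist": 0,"hand": 0.42},
  {"translation": [0,0,-0.1],"twist": 0,"hand": 0.42},
  {"translation": [0,0,-0.25],"twist": 0,"hand": 0.42},
  {"translation": [0,0,-0.25],"twist": 0,"hand": 0.42},
  {"translation": [0,0,-0.25],"twist": 0,"hand": 1},
  {"translation": [0,0,-0.25],"twist": 0,"hand": 1},
])

```text
time: 23.05
tool_pos: [0.5808, -0.2727, 0.1443]
tool_rot: [0.0, 0.675, 0.738, 0.0]
contact_force: [0.3, -0.8, -0.1]
gripper_width: 0.746
grasp_force: 0.0
```

Run:
```python
from tri import *
save("wrist","w8");go(.346,-.319,.19)
```

```text
t 23.1 tcp [ 0.5832 -0.2741  0.1498] tilt 0.5 head 95.1 shift [-0.239 -2.4   -0.417]  w 0.834 gf 0.0
```

View pics/w8.png

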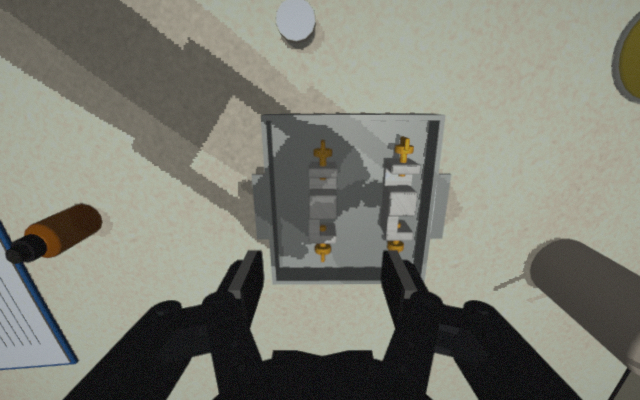

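Both bossheads lie flat and apart in the tray, at (322,205) and (401,200). On to the first bottle.

Request:
apply_moves([
  {"translation": [-0.03,-0.34,-0.1],"twist": 0,"hand": 1},
  {"translation": [-0.03,-0.34,-0.1],"twist": 0,"hand": 1},
  {"translation": [-0.03,-0.34,-0.1],"twist": 0,"hand": 1},
  {"translation": [-0.03,-0.34,0],"twist": 0,"hand": 1},
  {"translation": [-0.03,-0.34,0],"twist": 0,"hand": 1},
  {"translation": [-0.03,-0.34,0],"twist": 0,"hand": 1},
  {"translation": [-0.03,-0.34,0],"twist": 0,"hand": 1},
  {"translation": [0,0,0],"twist": 0,"hand": 1},
])

```text
time: 23.9
tool_pos: [0.343, -0.3151, 0.1726]
tool_rot: [-0.0, 0.676, 0.737, -0.0]
contact_force: [-0.0, 0.1, -0.0]
gripper_width: 1.003
grasp_force: 0.0
```

Request:
apply_moves([
  {"translation": [0,0,0],"twist": 0,"hand": 1},
  {"translation": [0,0,0],"twist": 0,"hand": 1},
])

```text
time: 24.1
tool_pos: [0.3462, -0.3148, 0.1731]
tool_rot: [0.0, 0.675, 0.738, 0.0]
contact_force: [0.3, -0.6, 0.5]
gripper_width: 1.0
grasp_force: 0.0
```

Run:
```python
from tri import *
look("bottle_a_mid",.04,2,"w9")
go(.346,-.319,.04)
```

```text
t 24.2 tcp [ 0.3464 -0.3146  0.1729] tilt 0.02 head 95.2 shift [-0.043 -0.008  1.329]  w 0.997 gf 0.0
```

View pics/w9.png

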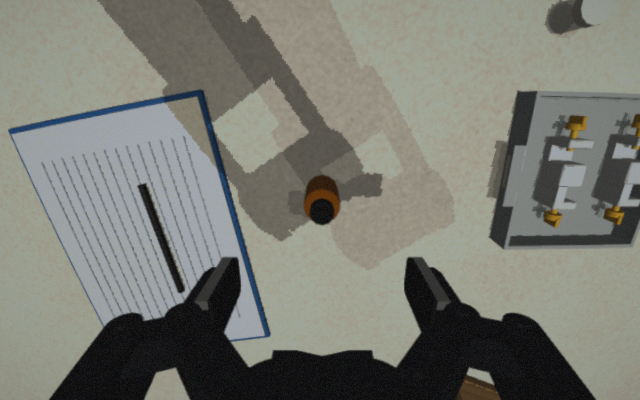

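The bottle stands at about (322,197) in the wrist view, with its cap top near (321,211), clear of the notebook.

Run:
```python
from tri import *
print(onz("wrist",[(321,212)],.076),onz("wrist",[(322,199)],.035))
print(proj("wrist",[[.346,-.319,.08],[.346,-.319,0]]))
```

```text
[[ 0.3458173  -0.31647951  0.076     ]] [[ 0.34688745 -0.31924853  0.035     ]]
[[320.92929194 216.80019647]
 [321.17378041 188.05046002]]
```

Request:
apply_moves([
  {"translation": [-0.035,0,0.15],"twist": 0,"hand": 1},
  {"translation": [0,0,0.2],"twist": 0,"hand": 1},
  {"translation": [0,0,0.2],"twist": 0,"hand": 1},
  {"translation": [0,0,0.2],"twist": 0,"hand": 1},
  {"translation": [0,0,0.2],"twist": 0,"hand": 1},
  {"translation": [0,0,0.2],"twist": 0,"hand": 1},
  {"translation": [0,0,0.17],"twist": 0,"hand": 1},
  {"translation": [0,0,0],"twist": 0,"hand": 1},
])

```text
time: 25.0
tool_pos: [0.3452, -0.3162, 0.038]
tool_rot: [-0.003, 0.675, 0.738, 0.001]
contact_force: [-0.2, 0.0, -0.4]
gripper_width: 1.0
grasp_force: 0.0
```

Request:
apply_moves([
  {"translation": [0,0,0],"twist": 0,"hand": 0},
  {"translation": [0,0,0],"twist": 0,"hand": 0},
  {"translation": [0,0,0],"twist": 0,"hand": 0},
  {"translation": [0,0,0],"twist": 0,"hand": 0},
  {"translation": [0,0,0],"twist": 0,"hand": 0},
  {"translation": [0,0,0],"twist": 0,"hand": 0},
])

```text
time: 25.6
tool_pos: [0.3466, -0.3191, 0.042]
tool_rot: [0.001, 0.675, 0.738, -0.0]
contact_force: [-0.9, 0.7, 5.3]
gripper_width: 0.368
grasp_force: 59.7
```

Request:
apply_moves([
  {"translation": [0,0,-0.1],"twist": 0,"hand": 0},
  {"translation": [0,0,-0.25],"twist": 0,"hand": 0},
  {"translation": [0,0,-0.25],"twist": 0,"hand": 0},
  {"translation": [0,0,-0.25],"twist": 0,"hand": 0},
  {"translation": [0,0,-0.25],"twist": 0,"hand": 0},
  {"translation": [0,0,-0.25],"twist": 0,"hand": 0},
  {"translation": [0,0,-0.15],"twist": 0,"hand": 0},
  {"translation": [0.25,0.12,0],"twist": 0,"hand": 0},
])

```text
time: 26.4
tool_pos: [0.3561, -0.2946, 0.1939]
tool_rot: [0.003, 0.676, 0.737, -0.001]
contact_force: [0.4, 0.8, 1.4]
gripper_width: 0.372
grasp_force: 59.4
```

Request:
apply_moves([
  {"translation": [0.38,0.2,0],"twist": 0,"hand": 0},
  {"translation": [0.38,0.2,0],"twist": 0,"hand": 0},
  {"translation": [0.38,0.2,0],"twist": 0,"hand": 0},
  {"translation": [0.38,0.2,0],"twist": 0,"hand": 0},
  {"translation": [0.38,0.2,0],"twist": 0,"hand": 0},
  {"translation": [0.38,0.2,0],"twist": 0,"hand": 0},
  {"translation": [0.38,0.2,0],"twist": 0,"hand": 0},
  {"translation": [0.38,0.2,0],"twist": 0,"hand": 0},
])

```text
time: 27.2
tool_pos: [0.4879, 0.0267, 0.1903]
tool_rot: [-0.0, 0.675, 0.738, -0.0]
contact_force: [-0.1, -0.1, -1.1]
gripper_width: 0.366
grasp_force: 59.4
```

Run:
```python
from tri import *
go(.624,.3256,.19,100);print(np.round(state()["joint_pos"],2))
print(onz("scene",[(396,252),(432,270)],.02),onz("side",[(284,134),(289,147)],.015))
```

```text
t 27.2 tcp [0.4879 0.0267 0.1903] tilt 0.04 head 95.1 shift [2.856e+00 1.622e+00 1.000e-03] twist -0.85 w 0.366 gf 59.4
[-0.1  -0.23  1.99 -0.    1.39 -0.19]
[[0.60587841 0.24384146 0.02      ]
 [0.62536393 0.32967489 0.02      ]] [[0.63321444 0.31123588 0.015     ]
 [0.61464836 0.25182348 0.015     ]]
```

Request:
apply_moves([
  {"translation": [0.38,0.22,0],"twist": 0,"hand": 0},
  {"translation": [0.38,0.22,0],"twist": 0,"hand": 0},
  {"translation": [0.38,0.22,0],"twist": 0,"hand": 0},
  {"translation": [0.38,0.22,0],"twist": 0,"hand": 0},
  {"translation": [0.38,0.22,0],"twist": 0,"hand": 0},
  {"translation": [0.38,0.22,0],"twist": 0,"hand": 0},
  {"translation": [0,0,0],"twist": 0,"hand": 0},
  {"translation": [0,0,0],"twist": 0,"hand": 0},
])

```text
time: 28.0
tool_pos: [0.5987, 0.2642, 0.1894]
tool_rot: [-0.0, 0.674, 0.738, -0.001]
contact_force: [0.1, -0.8, -0.8]
gripper_width: 0.366
grasp_force: 59.5
```

Run:
```python
from tri import *
go(.624,.3256,.19)
f=save("wrist","w10");print(proj("wrist",[[.624,.3256,.02],[.6117,.2512,.02]]))
for r in regions_of("wrist","bottle_stand")[:1]:
    ys,xs=np.nonzero(r["pixels"]);P=onz("wrist",np.c_[xs,ys],.02)[:,:2];print(r["score"],cv2.minAreaRect((P*1000).astype(np.float32)))
```

```text
t 28.0 tcp [0.5987 0.2642 0.1894] tilt 0.14 head 95.2 shift [ 0.588  0.308 -0.007]  w 0.366 gf 59.5
[[354.01271164 125.88113056]
 [333.62748516 196.96266679]]
0.93 ((617.4937133789062, 286.074462890625), (157.6635284423828, 80.16990661621094), 81.4505386352539)
```

View pics/w10.png

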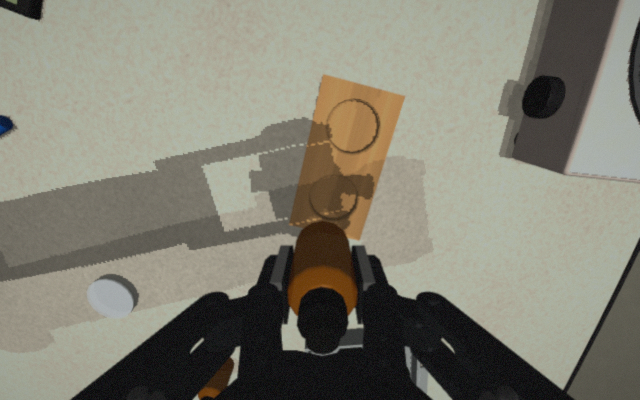

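The well centres at (353,126) and (333,197) match the projected positions to within a pixel or so. I'll go over the far well and lower.

Request:
apply_moves([
  {"translation": [0.29,0.15,0],"twist": 0,"hand": 0},
  {"translation": [0.29,0.15,0],"twist": 0,"hand": 0},
  {"translation": [0,0,0],"twist": 0,"hand": 0},
  {"translation": [0,0,0.2],"twist": 0,"hand": 0},
  {"translation": [0,0,0.2],"twist": 0,"hand": 0},
  {"translation": [0,0,0.2],"twist": 0,"hand": 0},
  {"translation": [0,0,0.2],"twist": 0,"hand": 0},
  {"translation": [0,0,0],"twist": 0,"hand": 0},
])

```text
time: 28.9
tool_pos: [0.6213, 0.3214, 0.1068]
tool_rot: [-0.001, 0.676, 0.737, -0.003]
contact_force: [-0.2, -1.0, -0.3]
gripper_width: 0.37
grasp_force: 59.6
```

Request:
apply_moves([
  {"translation": [0,0,0],"twist": 0,"hand": 0},
  {"translation": [0,0,0],"twist": 0,"hand": 0},
])

```text
time: 29.1
tool_pos: [0.6247, 0.3237, 0.1126]
tool_rot: [0.001, 0.675, 0.738, 0.001]
contact_force: [0.4, -0.8, 0.3]
gripper_width: 0.368
grasp_force: 59.6
```

Run:
```python
from tri import *
go(.6235,.3246,.05)
```

```text
t 29.1 tcp [0.6247 0.3237 0.1126] tilt 0.15 head 95.1 shift [ 0.01  -0.013  0.626]  w 0.368 gf 59.6
```

Request:
apply_moves([
  {"translation": [0,0,0.12],"twist": 0,"hand": 0},
  {"translation": [0,0,0.12],"twist": 0,"hand": 0},
  {"translation": [0,0,0.12],"twist": 0,"hand": 0},
  {"translation": [0,0,0.12],"twist": 0,"hand": 0},
  {"translation": [0,0,0.08],"twist": 0,"hand": 0},
  {"translation": [0,0,0.03],"twist": 0,"hand": 0},
  {"translation": [0,0,0],"twist": 0,"hand": 0},
  {"translation": [0,0,0],"twist": 0,"hand": 0},
])

```text
time: 29.9
tool_pos: [0.6243, 0.3242, 0.0521]
tool_rot: [0.0, 0.675, 0.738, 0.0]
contact_force: [0.8, 0.3, -1.1]
gripper_width: 0.368
grasp_force: 59.7
```

Request:
apply_moves([
  {"translation": [0,0,0.02],"twist": 0,"hand": 0},
  {"translation": [0,0,0.01],"twist": 0,"hand": 0},
  {"translation": [0,0,0],"twist": 0,"hand": 0},
  {"translation": [0,0,0],"twist": 0,"hand": 0},
])

```text
time: 30.3
tool_pos: [0.6245, 0.3244, 0.05]
tool_rot: [0.0, 0.675, 0.738, 0.001]
contact_force: [-0.9, 0.3, 6.1]
gripper_width: 0.368
grasp_force: 60.2
```

Request:
apply_moves([
  {"translation": [0,0,0],"twist": 0,"hand": 0.6},
  {"translation": [0,0,0],"twist": 0,"hand": 0.6},
  {"translation": [0,0,0],"twist": 0,"hand": 0.6},
  {"translation": [0,0,-0.15],"twist": 0,"hand": 0.6},
  {"translation": [0,0,-0.25],"twist": 0,"hand": 0.6},
  {"translation": [0,0,-0.25],"twist": 0,"hand": 0.6},
  {"translation": [0,0,-0.25],"twist": 0,"hand": 1},
  {"translation": [0,0,-0.25],"twist": 0,"hand": 1},
])

```text
time: 31.1
tool_pos: [0.624, 0.3241, 0.1659]
tool_rot: [0.0, 0.675, 0.738, 0.0]
contact_force: [-0.8, -0.2, -0.9]
gripper_width: 0.916
grasp_force: 0.0
```

Request:
apply_moves([
  {"translation": [-0.2,-0.1,-0.1],"twist": 0,"hand": 1},
  {"translation": [-0.37,-0.2,0],"twist": 0,"hand": 1},
  {"translation": [-0.37,-0.2,0],"twist": 0,"hand": 1},
  {"translation": [-0.37,-0.2,0],"twist": 0,"hand": 1},
  {"translation": [-0.37,-0.2,0],"twist": 0,"hand": 1},
  {"translation": [-0.37,-0.2,0],"twist": 0,"hand": 1},
  {"translation": [-0.37,-0.2,0],"twist": 0,"hand": 1},
  {"translation": [-0.37,-0.2,0],"twist": 0,"hand": 1},
])

```text
time: 31.9
tool_pos: [0.4987, 0.0315, 0.1748]
tool_rot: [0.001, 0.675, 0.738, 0.0]
contact_force: [0.7, 0.4, 0.4]
gripper_width: 1.001
grasp_force: 0.0
```

Request:
apply_moves([
  {"translation": [-0.37,-0.2,0],"twist": 0,"hand": 1},
  {"translation": [0,0,0],"twist": 0,"hand": 1},
  {"translation": [0,0,0],"twist": 0,"hand": 1},
])

```text
time: 32.2
tool_pos: [0.4828, -0.0064, 0.1747]
tool_rot: [0.001, 0.676, 0.737, 0.001]
contact_force: [-0.6, 0.7, 0.2]
gripper_width: 1.003
grasp_force: 0.0
```

Run:
```python
from tri import *
look("bottle_b_mid",.038,3)
go(.481,-.014,.04);print(proj("wrist",[[.481,-.014,.08],[.481,-.014,0]]))
```

```text
t 32.3 tcp [ 0.4831 -0.0053  0.1744] tilt 0.07 head 95.1 shift [-0.085 -0.031  1.344]  w 0.998 gf 0.0
[[318.1809765  220.8829924 ]
 [319.02440563 191.40840614]]
```

Run:
```python
from tri import *
f=save("wrist","w11").astype(int)
m=(f[:,:,0]>f[:,:,2]*2)&(f[:,:,0]>40);m[:140]=0;m[260:]=0
n,l,st,c=cv2.connectedComponentsWithStats(m.astype(np.uint8))
for i in range(1,n):
    if st[i,4]>200: print(st[i],c[i])
for r in regions_of("wrist","bottle_b_mid")[:2]:
    ys,xs=np.nonzero(r["pixels"]);print(r["score"],xs.min(),xs.max(),ys.min(),ys.max(),onz("wrist",[[xs.mean(),ys.mean()]],.038))
```

```text
[302 179  35  43 845] [319.32307692 196.98343195]
```

Request:
apply_moves([
  {"translation": [-0.085,-0.02,0],"twist": 0,"hand": 1},
  {"translation": [0,0,0.2],"twist": 0,"hand": 1},
  {"translation": [0,0,0.23],"twist": 0,"hand": 1},
  {"translation": [0,0,0.23],"twist": 0,"hand": 1},
  {"translation": [0,0,0.23],"twist": 0,"hand": 1},
  {"translation": [0,0,0.23],"twist": 0,"hand": 1},
  {"translation": [0,0,0.2],"twist": 0,"hand": 1},
  {"translation": [0,0,0],"twist": 0,"hand": 1},
])

```text
time: 33.2
tool_pos: [0.4789, -0.0139, 0.0385]
tool_rot: [-0.003, 0.675, 0.738, -0.002]
contact_force: [-1.2, 1.3, 0.1]
gripper_width: 1.001
grasp_force: 0.0
```

Request:
apply_moves([
  {"translation": [0,0,0],"twist": 0,"hand": 0},
  {"translation": [0,0,0],"twist": 0,"hand": 0},
  {"translation": [0,0,0],"twist": 0,"hand": 0},
  {"translation": [0,0,0],"twist": 0,"hand": 0},
  {"translation": [0,0,0],"twist": 0,"hand": 0},
  {"translation": [0,0,0],"twist": 0,"hand": 0},
])

```text
time: 33.8
tool_pos: [0.4827, -0.0147, 0.0432]
tool_rot: [0.001, 0.675, 0.738, 0.001]
contact_force: [-0.3, -0.3, 5.7]
gripper_width: 0.368
grasp_force: 59.8
```

Request:
apply_moves([
  {"translation": [0,0,-0.1],"twist": 0,"hand": 0},
  {"translation": [0,0,-0.25],"twist": 0,"hand": 0},
  {"translation": [0,0,-0.25],"twist": 0,"hand": 0},
  {"translation": [0,0,-0.25],"twist": 0,"hand": 0},
  {"translation": [0,0,-0.25],"twist": 0,"hand": 0},
  {"translation": [0,0,-0.25],"twist": 0,"hand": 0},
  {"translation": [0,0,-0.1],"twist": 0,"hand": 0},
  {"translation": [0,0,0],"twist": 0,"hand": 0},
])

```text
time: 34.6
tool_pos: [0.4822, -0.0146, 0.1884]
tool_rot: [0.001, 0.675, 0.738, 0.001]
contact_force: [0.4, -0.1, -0.9]
gripper_width: 0.365
grasp_force: 59.4
```

Request:
apply_moves([
  {"translation": [0.36,0.21,0],"twist": 0,"hand": 0},
  {"translation": [0.36,0.21,0],"twist": 0,"hand": 0},
  {"translation": [0.36,0.21,0],"twist": 0,"hand": 0},
  {"translation": [0.36,0.21,0],"twist": 0,"hand": 0},
  {"translation": [0.36,0.21,0],"twist": 0,"hand": 0},
  {"translation": [0.36,0.21,0],"twist": 0,"hand": 0},
  {"translation": [0.36,0.21,0],"twist": 0,"hand": 0},
  {"translation": [0,0,0],"twist": 0,"hand": 0},
])

```text
time: 35.4
tool_pos: [0.6053, 0.2532, 0.1835]
tool_rot: [-0.001, 0.673, 0.739, -0.001]
contact_force: [0.1, -1.4, -0.9]
gripper_width: 0.373
grasp_force: 59.7
```

Run:
```python
from tri import *
go(.6118,.2498,.0512);grab_frame("wrist");go(.6118,.2498,.0512)
save("wrist","w12")
```

```text
t 35.4 tcp [0.6053 0.2532 0.1835] tilt 0.19 head 95.3 shift [-0.041  0.066  1.323]  w 0.373 gf 59.7
t 35.45 tcp [0.6046 0.2513 0.1835] tilt 0.25 head 95.3 shift [-0.021  0.076  1.323]  w 0.368 gf 59.6
```

View pics/w12.png

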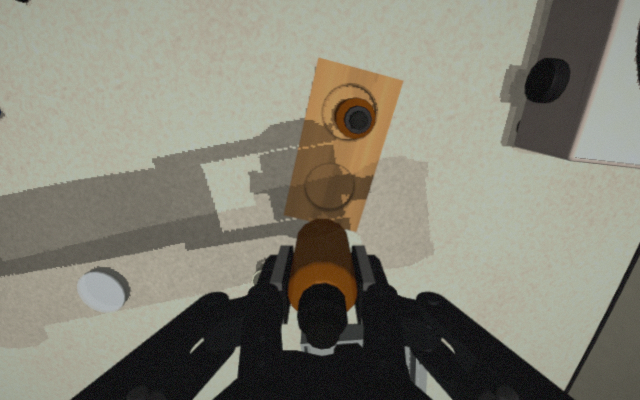

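The first bottle stands in the far well at (355,118). The near well is at (330,187), free. I'll centre over it and lower.

Request:
apply_moves([
  {"translation": [-0.02,0.07,0],"twist": 0,"hand": 0},
  {"translation": [0,0,0.15],"twist": 0,"hand": 0},
  {"translation": [0,0,0.2],"twist": 0,"hand": 0},
  {"translation": [0,0,0.2],"twist": 0,"hand": 0},
  {"translation": [0,0,0.15],"twist": 0,"hand": 0},
  {"translation": [0,0,0],"twist": 0,"hand": 0},
  {"translation": [0,0,0],"twist": 0,"hand": 0},
])

```text
time: 36.2
tool_pos: [0.6124, 0.2478, 0.1163]
tool_rot: [-0.0, 0.675, 0.738, -0.0]
contact_force: [0.0, 0.6, -0.4]
gripper_width: 0.372
grasp_force: 59.6
```

Run:
```python
from tri import *
go(.6118,.2498,.0512)
```

```text
t 36.2 tcp [0.6124 0.2478 0.1163] tilt 0.04 head 95.1 shift [ 0.021 -0.004  0.651]  w 0.372 gf 59.6
```

Request:
apply_moves([
  {"translation": [0.02,0,0.12],"twist": 0,"hand": 0},
  {"translation": [0,0,0.12],"twist": 0,"hand": 0},
  {"translation": [0,0,0.12],"twist": 0,"hand": 0},
  {"translation": [0,0,0.12],"twist": 0,"hand": 0},
  {"translation": [0,0,0.1],"twist": 0,"hand": 0},
  {"translation": [0,0,0.04],"twist": 0,"hand": 0},
  {"translation": [0,0,0],"twist": 0,"hand": 0},
  {"translation": [0,0,0],"twist": 0,"hand": 0},
])

```text
time: 37.0
tool_pos: [0.6127, 0.2504, 0.055]
tool_rot: [0.0, 0.675, 0.738, 0.0]
contact_force: [1.0, -0.1, -0.5]
gripper_width: 0.366
grasp_force: 59.6
```

Request:
apply_moves([
  {"translation": [0,0,0.03],"twist": 0,"hand": 0},
  {"translation": [0,0,0.015],"twist": 0,"hand": 0},
  {"translation": [0,0,0],"twist": 0,"hand": 0},
  {"translation": [0,0,0],"twist": 0,"hand": 0},
])

```text
time: 37.4
tool_pos: [0.613, 0.2504, 0.0512]
tool_rot: [0.0, 0.675, 0.738, 0.001]
contact_force: [-1.1, -0.8, 4.1]
gripper_width: 0.369
grasp_force: 60.1
```

Request:
apply_moves([
  {"translation": [0,0,0],"twist": 0,"hand": 0.6},
  {"translation": [0,0,0],"twist": 0,"hand": 0.6},
  {"translation": [0,0,0],"twist": 0,"hand": 0.6},
  {"translation": [0,0,-0.15],"twist": 0,"hand": 0.6},
  {"translation": [0,0,-0.25],"twist": 0,"hand": 0.6},
  {"translation": [0,0,-0.25],"twist": 0,"hand": 0.6},
  {"translation": [0,0,-0.25],"twist": 0,"hand": 0.6},
  {"translation": [0,0,-0.25],"twist": 0,"hand": 0.6},
])

```text
time: 38.2
tool_pos: [0.6125, 0.2503, 0.1674]
tool_rot: [0.0, 0.675, 0.738, 0.0]
contact_force: [0.6, -0.7, 0.0]
gripper_width: 0.6
grasp_force: 0.0
```

Request:
apply_moves([
  {"translation": [0,0,-0.2],"twist": 0,"hand": 0.6},
  {"translation": [0,0,0],"twist": 0,"hand": 0.6},
])

```text
time: 38.4
tool_pos: [0.6147, 0.2509, 0.1907]
tool_rot: [0.002, 0.675, 0.738, 0.004]
contact_force: [1.0, -0.0, 0.8]
gripper_width: 0.605
grasp_force: 0.0
```

Run:
```python
from tri import *
a=save("wrist","w13");b=save("scene","s13")
cv2.imwrite("pics/c.png",np.vstack([a[0:250,200:500],cv2.resize(b[150:290,150:470],(300,131))])[:,:,::-1])
```

```text
(no output)
```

View pics/c.png

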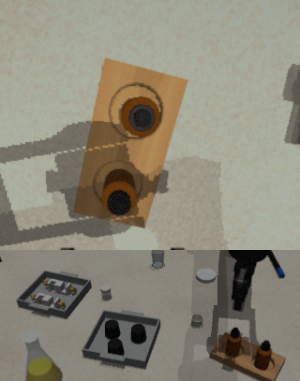

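Both bottles stand upright in their wells, at (140,117) and (120,195) in the crop. The two bossheads and the three stoppers are in their trays, so I'll hand in.

```bash
python3 -c "
from plant import *
print(job_done())"
```

```text
the job is handed in; nothing more can be done
None
```

I handed the job in at about 38 s of the 131 s allowed: both bottles are in the wells, both stoppers and the bosshead are in their trays, and the stored pieces looked undisturbed in the last pictures; the hand-in returned no verdict.

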